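# Pack the forces-and-magnets kit tray

### The job

Pack the loose brass masses, the yellow stop clock and the loose bar magnet into the blue kit tray, each lying flat on the floor of the foam cut-out made for it, masses knob up and clock face up. The magnet goes in the free slot beside the one already packed, the opposite way round, so that each red end lies next to the other's blue end and they keep their strength. Leave the packed magnet and the packed cell holder where they are.

Things in the scene. Friction and masses are not known exactly. Their poses are not given: they have to be found in the camera images.
- mass_large: the larger knobbed brass mass, round, body 38 mm in diameter, 34 mm high over its knob, upright on the worktop. Origin: centre of its underside, z up. Its side is upright for at least the lowest 18 mm.
- mass_small: the smaller knobbed brass mass, round, body 30 mm in diameter, 30 mm high over its knob, upright on the worktop. Origin: centre of its underside, z up. Its side is upright for at least the lowest 15 mm.
- stop_clock: yellow digital stop clock lying face up, 68 mm (its x) x 62 mm (its y), 17 mm high. Origin: on the underside, within 3 mm of the middle, z up. Grip it across its y (62 mm) at the origin.
- magnet_loose: the loose bar magnet, half red and half blue, lying flat on the worktop: 12 mm (its x) x 75 mm (its y) x 10 mm high. Origin: centre of its underside, z up; the RED half is towards its own +y.
- foam_large_round: Fixed foam block in the blue tray, dark top over a yellow base, 128 (x) x 122 (y) x 40 mm; origin under its centre, 3 mm above the worktop. It has the larger empty round cut-out: 52 mm across, 8 mm deep, centred on the origin, floor at z = 32 mm in the block's frame. All blocks' x axes point away from the robot within 0.15 rad.
- foam_small_round: Fixed foam block in the blue tray, dark top over a yellow base, 128 (x) x 122 (y) x 40 mm; origin under its centre, 3 mm above the worktop. It has the smaller empty round cut-out: 42 mm across, 8 mm deep, centred on the origin, floor at z = 32 mm in the block's frame. A like cut-out elsewhere is filled by a fixed jar with a red lid, top 99 mm above the worktop.
- foam_square: Fixed foam block in the blue tray, dark top over a yellow base, 128 (x) x 122 (y) x 40 mm; origin under its centre, 3 mm above the worktop. It has the clock's cut-out: 82 mm (x) x 76 mm (y), 8 mm deep, floor at z = 32 mm, centred on the origin, with finger notches 32 mm wide at both y sides. The clock may lie either way round. Tray walls: 74 mm high, 60 mm or more from any block's origin.
- foam_magnets: Fixed foam block in the blue tray, dark top over a yellow base, 128 (x) x 122 (y) x 40 mm; origin under its centre, 3 mm above the worktop. Two slots along y, 20 x 86 mm, 5 mm deep (floor at z = 35 mm), centred at x = -25 mm (taken) and x = +25 mm (free), joined by a finger channel along x, 32 x 104 mm. The loose magnet's y shall point against the block's y. Open the fingers little there.
- magnet_packed: the bar magnet already packed in the nearer slot of its foam block, same size and same frame as the loose one: RED half towards its own +y, its y along the block's y. It is loose in its slot and must not be shifted.
- cell_holder: holder with one green and yellow D cell, 42 x 90 x 36 mm, already packed in its foam block in the tray, long side along the block's y, its top 71 mm above the worktop. Origin: centre of its underside. It must not be shifted.
There are look-alikes about, which are no part of the job. Leave any purple look-alike of the magnet_loose alone.

How it is judged:
At the end, for the whole second after the job is handed in: Each thing sits flat on the floor of its own cut-out (height within 3 mm, centre within 12 mm for the masses, 14 mm clock, 10 mm magnet), upright, at rest, released; the magnets' red ends point opposite ways; packed magnet and cell holder moved less than 12 mm (horizontal distance between mass_large and foam_large_round below 0.012 m and z of mass_large in the frame of foam_large_round between 0.029 and 0.035 m and angle between each of mass_large, mass_small, stop_clock, magnet_loose's own z axis and vertical below 0.12 rad and horizontal distance between mass_small and foam_small_round below 0.012 m and z of mass_small in the frame of foam_small_round between 0.029 and 0.035 m and horizontal distance between stop_clock and foam_square below 0.014 m and z of stop_clock in the frame of foam_square between 0.029 and 0.035 m and x of foam_magnets in the frame of magnet_loose between 0.015 and 0.035 m and y of foam_magnets in the frame of magnet_loose between -0.01 and 0.01 m and angle between the y axis of magnet_loose and the y axis of foam_magnets, either way round below 0.25 rad and z of magnet_loose in the frame of foam_magnets between 0.032 and 0.038 m and distance of each of magnet_packed, cell_holder from where it was at the start of the episode below 0.012 m and linear speed of each of mass_large, mass_small, stop_clock, magnet_loose below 0.02 m/s); the robot touches nothing.
It fails at once if the packed magnet is pushed out of place (distance of magnet_packed from where it was at the start of the episode above 0.012 m).
It fails at once if the packed cell holder is pushed out of place (distance of cell_holder from where it was at the start of the episode above 0.012 m).
It also fails if it takes over 109 s, if anything falls off the work surface, if the arm or the gripper's body presses on something with over 40 N, if the wrist force passes 120 N, or if a joint passes its speed limit or range.

### The arm

A 7-joint arm with a two-finger parallel gripper is mounted at the origin on a cart in front of the work surface, level with it; the furniture and walls round the work are solid. World frame = base frame: x ahead of the robot, y to its left, z up, the work surface at z = 0. Lengths are in m, angles in rad, forces in N, time in s.
With the tool pointing down it reaches from about 0.425 to 0.95 m from the base axis. Payload 4.7 kg.
Tool frame: the origin (TCP) lies midway between the tips of the shut fingers; the grasp point (between the pads) lies r.tcp_to_grasp behind it (r.tcp_to_grasp is the distance from the TCP to the grasp point, in m); z points along the fingers, y is the line along which they close (so a half turn about z gives the same grasp; the last joint's range is limited). The gripper opens to 87 mm and grips with 3 to 60 N. Pads are 19 mm wide; open, the fingers measure 117 mm over their backs; the gripper's body (75 mm by 190 mm) begins 51 mm behind the grasp point.
Start: joints at [-1.366, 0.469, -0.049, 1.532, 0.024, 1.141, -0.082], TCP at [0.156, 0.657, 0.223] pointing down, gripper open.
Joint ranges: [-2.59, 2.59], [-0.33, 1.99], [-1.39, 1.29], [0.1, 2.45], [-1.04, 4.18], [0.21, 1.99], [-2.66, 2.66]. Speed limits (rad/s): [2.57, 2.57, 3.14, 3.14, 3.14, 3.14, 3.14].

### API

Orientations are given as a unit quaternion [w, x, y, z].
In Python, from workcell import r gives the robot as it stands. Calls block until the motion is done:
- r.move_to(position, orientation): joint-space move of the TCP to a pose.
- r.move_linear(position, rot=None, rate=0.15, threshold=None): straight line of the TCP; rot=None keeps the orientation; rate is the mean speed in m/s. With threshold (N) it stops when the force on the tool has changed by that much, and returns True; else False.
- r.set_joints(angles): joint-space move.
- r.command_gripper(opening, grip_force=None): finger opening in m; grip_force is the grip in N (None keeps the last); returns when the fingers have stopped.
- r.wait(seconds).
- r.ik(position, orientation): joint angles nearest the present ones, or None.
- r.camera(name): name is "scene" or "top" or "wrist"; returns the picture (400x640x3 uint8, red, green, blue); there is no depth.
- r.camera_model(name): a dict with "fx", "fy", "cx", "cy" (pixels), "k1" (the pictures are not rectified: a ray, as slopes to the right and down, at radius r is drawn at 1 + k1 r^2 times it, then the intrinsics apply), "extrinsics" (4x4, takes a point from world to camera coordinates). Camera axes: x right, y down, z forward; pixel columns grow to the right and rows downward; lengths in m; the calibration is good to about 2 mm. A picture is of the moment at which its call begins: read the wrist's pose just before it. camera_model takes no time and is no camera call; for the wrist camera it gives the pose at the moment of the call.
A pose or a line that the arm cannot do raises r.PlanningError and nothing moves.
- r.finish_job(): hands the job in; it is judged then, once.
Readings, each from a call of its own:
- r.get_t(): time.
- r.get_q(): joint angles.
- r.get_qd(): joint speeds.
- r.get_tau(): joint torques, N m.
- r.get_position(): TCP position.
- r.get_tcp_rot(): TCP orientation.
- r.get_wrist_force(): force on the tool from outside, world axes, zero at the start.
- r.get_wrist_torque(): the same for the moment, N m.
- r.get_width(): finger opening in m.
- r.get_finger_force(): force on a finger pad.
Only numpy, scipy, OpenCV 4.12 (cv2) and the standard library are available. Lean on these libraries where they do the work, as an engineer would, in place of code of your own. Each camera call takes 0.05 s, during which the arm holds its last target. There are 200 camera calls.

## Working session

There is one attempt and no reset: what is moved stays moved. The work goes in short steps, each a Python script; the robot and the scene stay as the last script left them, time stands still between calls to the robot, and variables do not carry over. Pictures are saved under pics/ and viewed, at most 14 in all, crops included, and the job is handed in when it is done.

```bash
mkdir -p pics; ls; python3 - <<'E'
from workcell import r
import cv2
for n in ("top","scene"):
    im=r.camera(n); cv2.imwrite(f"pics/{n}0.png",im[:,:,::-1]); m=r.camera_model(n); print({k:(v if k!='extrinsics' else v.round(3).tolist()) for k,v in m.items()})
print(r.tcp_to_grasp,r.get_tcp_rot(),r.get_t(),r.get_width())
E
```

```text
pics
{'fx': 488.27753800541853, 'fy': 488.27753800541853, 'cx': 321.5700813097421, 'cy': 195.6280227059052, 'k1': -0.0016392303057043952, 'extrinsics': [[-0.013, -1.0, 0.012, -0.105], [-0.988, 0.011, -0.155, 0.512], [0.155, -0.014, -0.988, 1.369], [0.0, 0.0, 0.0, 1.0]]}
{'fx': 460.01633076421297, 'fy': 460.01633076421297, 'cx': 318.54529672248646, 'cy': 196.3497404793484, 'k1': -0.007536680842570826, 'extrinsics': [[0.681, -0.732, -0.025, -0.419], [-0.36, -0.304, -0.882, 0.214], [0.638, 0.61, -0.47, 1.249], [0.0, 0.0, 0.0, 1.0]]}
0.0187 [-5.65178787e-05  1.16637991e-01  9.93174123e-01 -8.59058350e-04] 0.1 0.08704520688795504
```

View pics/top0.png

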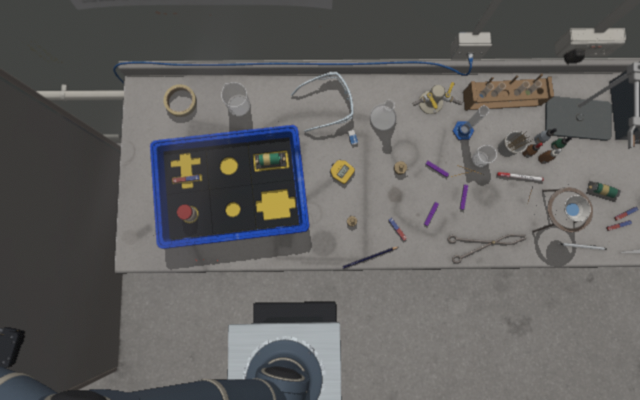

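View pics/scene0.png

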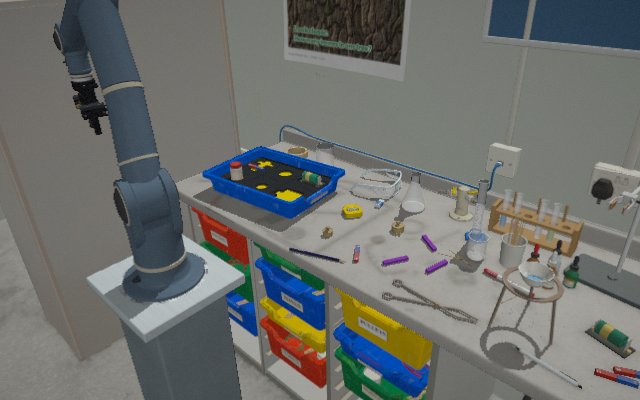

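Top view: the clock is near (343,171), the brass masses near (400,169) and (351,221), and the red/blue magnet near (397,229). The look-alikes are the purple bars at (437,169), (464,197) and (431,214), the marker at (520,177), the far-right magnets at (626,213) and (619,226), and the eraser at (352,138). In the tray, the magnet block is at (187,180), the round cut-outs at (229,167) and (233,210), and the clock cut-out at (275,205). I'll check these choices in one close crop.

```bash
cat > h.py <<'E'
import numpy as np, cv2
from workcell import r
def ray(m,uv):
    uv=np.atleast_2d(np.array(uv,float))
    d=np.c_[(uv[:,0]-m['cx'])/m['fx'],(uv[:,1]-m['cy'])/m['fy']]; s=d.copy()
    for _ in range(5): s=d/(1+m['k1']*(s**2).sum(1,keepdims=True))
    E=np.array(m['extrinsics']); R,t=E[:3,:3],E[:3,3]
    return -R.T@t, np.c_[s,np.ones(len(s))]@R
def onz(m,uv,z):
    o,d=ray(m,uv); return o+d*((z-o[2])/d[:,2])[:,None]
def blobs(im,mask,amin=15):
    mask=cv2.morphologyEx(mask.astype(np.uint8),cv2.MORPH_CLOSE,np.ones((3,3)))
    cs,_=cv2.findContours(mask,cv2.RETR_EXTERNAL,cv2.CHAIN_APPROX_NONE)
    return sorted([c for c in cs if cv2.contourArea(c)>=amin],key=cv2.contourArea,reverse=True)
def hsv(im): return cv2.cvtColor(im,cv2.COLOR_RGB2HSV).astype(int)
def save(im,n): cv2.imwrite(f"pics/{n}.png",im[:,:,::-1])
def quat(a):
    "tool down, tool y axis along world angle a"
    from scipy.spatial.transform import Rotation as Ro
    y=np.array([np.cos(a),np.sin(a),0]); z=np.array([0,0,-1.]); x=np.cross(y,z)
    q=Ro.from_matrix(np.c_[x,y,z]).as_quat(); return q[[3,0,1,2]]
E
python3 - <<'E'
from h import *
im=cv2.imread("pics/top0.png")
a=cv2.resize(im[125:250,150:310],None,fx=4.5,fy=4.5,interpolation=cv2.INTER_CUBIC); cv2.imwrite("pics/c1.png",a)
b=cv2.resize(im[125:250,310:470],None,fx=4.5,fy=4.5,interpolation=cv2.INTER_CUBIC); cv2.imwrite("pics/c2.png",b)
m=r.camera_model("top")
for n,uv,z in [("clock",(343,171),.017),("L",(400,169),.02),("S",(351,221),.02),("mag",(397,229),.01),("fmag",(187,172),.04),("lr",(229,167),.035),("sr",(233,210),.035),("sq",(275,205),.035)]:
    p=onz(m,uv,z)[0]; print(n,p.round(3),np.hypot(*p[:2]).round(3))
w=r.camera_model("wrist"); print({k:v for k,v in w.items() if k!='extrinsics'}); E=np.array(w['extrinsics']); print((E@np.r_[r.get_position(),1]).round(3), E[:3,:3].round(2)); q=r.get_tcp_rot()
E
```

```text
clock [ 0.588 -0.176  0.017] 0.614
L [ 0.591 -0.345  0.02 ] 0.685
S [ 0.438 -0.196  0.02 ] 0.48
mag [ 0.414 -0.331  0.01 ] 0.531
fmag [0.585 0.278 0.04 ] 0.647
lr [0.599 0.157 0.035] 0.62
sr [0.473 0.144 0.035] 0.494
sq [0.486 0.023 0.035] 0.486
{'fx': 317.90319767361535, 'fy': 317.90319767361535, 'cx': 316.9326800748222, 'cy': 204.97383232810253, 'k1': -0.029554575528799636}
[-0.     0.03   0.177  1.   ] [[ 0.23  0.97 -0.  ]
 [ 0.93 -0.22  0.28]
 [ 0.27 -0.07 -0.96]]
```

View pics/c1.png

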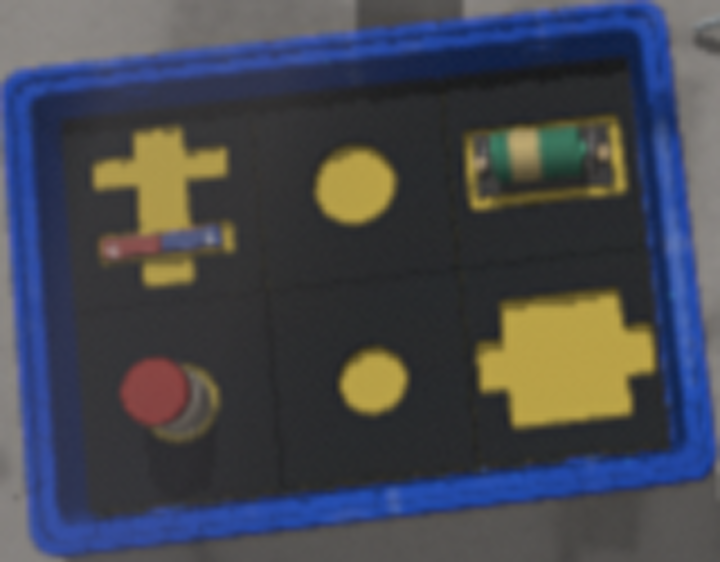

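View pics/c2.png

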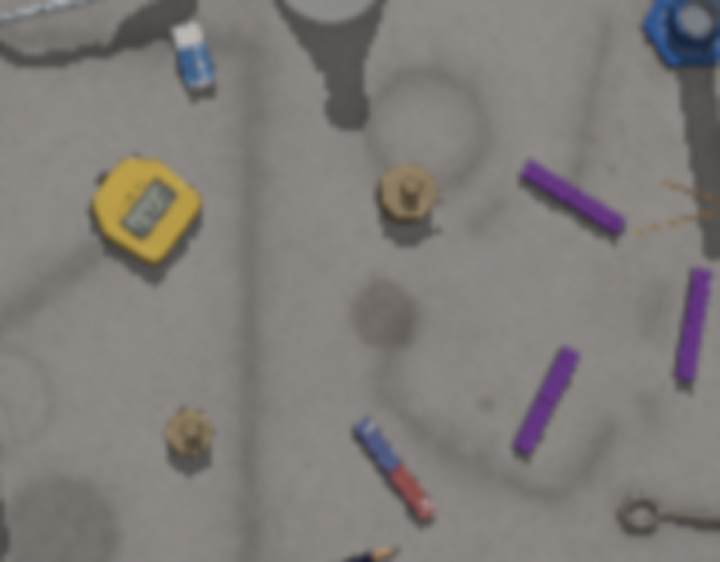

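Checked: the magnet is at crop (395,470) with its red end lower right. The packed magnet's red end points left (+y), so the loose one must have red towards −y. The masses are large at crop (408,193) and small at (188,433), and the clock is at (147,210), turned by roughly 50°. Next, wrist views over both areas.

```bash
python3 - <<'E'
from h import *
import pickle
for n,p in (("wt",(0.50,0.15,0.30)),("wl",(0.46,-0.25,0.30))):
    r.move_to(p,quat(np.pi/2)); r.wait(.3)
    m=r.camera_model("wrist"); im=r.camera("wrist"); save(im,n); pickle.dump((m,im),open(n+".pkl","wb")); print(r.get_t(),r.get_position())
E
```

```text
2.6583 [0.49996869 0.15025329 0.29992587]
4.5 [ 0.46023351 -0.2495574   0.29995224]
```

View pics/wt.png

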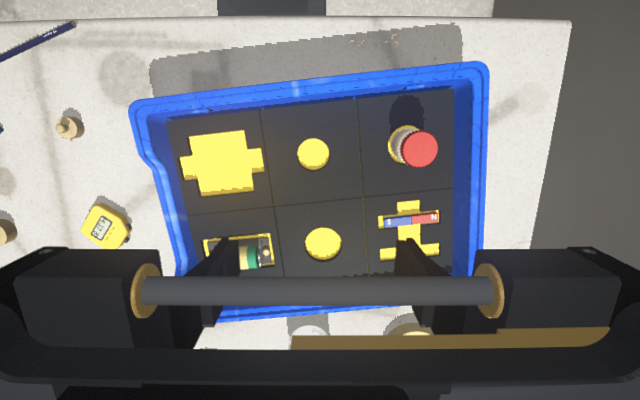

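View pics/wl.png

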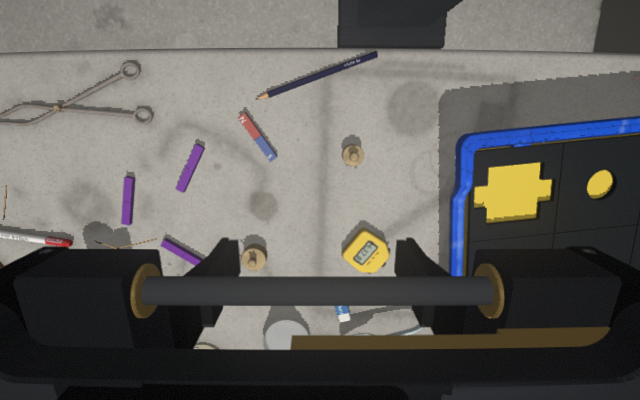

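The wrist views show the tray unobstructed: clock cut-out (222,162), small round (313,154), large round (322,243), packed magnet (410,220), free slot (410,252). The loose objects are at magnet (257,135), small mass (352,152), large mass (255,257) and clock (366,249). Measuring now.

```bash
python3 - <<'E'
from h import *
import pickle
mt=r.camera_model("top"); it=cv2.imread("pics/top0.png")[:,:,::-1].copy()
V={n:pickle.load(open(n+".pkl","rb")) for n in("wt","wl")}; V["top"]=(mt,it)
def cen(c): M=cv2.moments(c); return np.array([M['m10']/M['m00'],M['m01']/M['m00']])
for n,(m,im) in V.items():
    H=hsv(im); Y=(abs(H[...,0]-26)<6)&(H[...,1]>130)&(H[...,2]>90)
    print(n,"YELLOW")
    for c in blobs(im,Y,25):
        uv=cen(c)
        if uv[1]>265 and n!="top": continue
        P=onz(m,c[:,0,:],.039)[:,:2].astype(np.float32); rc=cv2.minAreaRect(P*1000)
        C=cen((P*1e5).round().astype(np.int32)[:,None])/1e5
        print(uv.round(1),"cen",C.round(4),"rect",np.round(rc[0],1),np.round(rc[1],1),round(rc[2],1))
    print(n,"BRASS")
    B=(abs(H[...,0]-18)<6)&(H[...,1]>70)&(H[...,1]<=175)&(H[...,2]>50)
    for c in blobs(im,B,30):
        uv=cen(c); x,y,w,h=cv2.boundingRect(c)
        if w<45 and h<45: print(uv.round(1),w,h,cv2.contourArea(c),onz(m,uv,.013)[0].round(4))
    print(n,"RED/BLUE")
    R=((H[...,0]<8)|(H[...,0]>172))&(H[...,1]>100)&(H[...,2]>60); Bl=(abs(H[...,0]-112)<12)&(H[...,1]>90)&(H[...,2]>60)
    for k,M in(("R",R),("B",Bl)):
        for c in blobs(im,M,15):
            if cv2.contourArea(c)<900: print(k,cen(c).round(1),cv2.contourArea(c),onz(m,cen(c),.010)[0].round(4),"z.048",onz(m,cen(c),.048)[0].round(4))
im=V["wl"][1]; a=cv2.resize(im[110:290,220:400],(720,594)if 0 else (594,594),interpolation=cv2.INTER_CUBIC); save(a,"c3")
E
```

```text
wt YELLOW
[221.8 162.9] cen [0.4874 0.0234] rect [487.4  23.4] [ 82.3 110.6] 6.1
[104.9 227.2] cen [ 0.5787 -0.1533] rect [ 578.8 -152. ] [60.1 59.3] 51.1
[322.7 243.2] cen [0.6024 0.1592] rect [602.1 159. ] [50.4 49.6] 90.0
[312.7 153.7] cen [0.4744 0.1454] rect [474.1 145.1] [41.1 40.9] 90.0
[417.  238.9] cen [0.5959 0.295 ] rect [594.8 298.5] [74.3 33.8] 60.2
[404.1 209.7] cen [0.5519 0.2722] rect [553.9 267.7] [29.3 71.9] 21.5
[387.8 253.5] cen [0.6183 0.2538] rect [618.3 254.2] [18.9 23.8] 6.1
[256.  240.3] cen [0.5979 0.0638] rect [598.6  65.4] [75.1 39.4] 56.8
[207.5 245.3] cen [ 0.6056 -0.0073] rect [603.3  -5.8] [18.4 36.5] 51.8
[397.  141.7] cen [0.4591 0.256 ] rect [458.2 258.2] [27.  49.2] 71.2
wt BRASS
[ 67.8 127.9] 26 21 329.5 [ 0.4399 -0.1982  0.013 ]
[  6.6 231.3] 17 25 288.0 [ 0.5951 -0.3318  0.013 ]
[268.3 251. ] 11 11 71.5 [0.626  0.0762 0.013 ]
[402.  129.2] 30 15 71.0 [0.4434 0.2683 0.013 ]
[241.7 251.5] 10 24 64.5 [0.627 0.035 0.013]
[428.  211.4] 42 25 49.0 [0.5622 0.3158 0.013 ]
wt RED/BLUE
R [424.4 217.8] 207.5 [0.5733 0.3123 0.01  ] z.048 [0.5606 0.2988 0.04
[... 2000 characters left out ...]
] 10 16 41.5 [ 0.8384 -0.5073  0.013 ]
[604.9 189.5] 8 10 36.0 [ 0.5239 -0.9547  0.013 ]
[530.1 150.4] 10 9 36.0 [ 0.6457 -0.7404  0.013 ]
top RED/BLUE
R [183.9 211.6] 151.0 [0.4729 0.2913 0.01  ] z.048 [0.4681 0.281  0.048 ]
R [400.1 232.6] 15.5 [ 0.4037 -0.3399  0.01  ] z.048 [ 0.4007 -0.3332  0.048 ]
B [461.6 131.5] 169.0 [ 0.7071 -0.538   0.01  ] z.048 [ 0.6961 -0.526   0.048 ]
B [377.9  65. ] 92.0 [ 0.9214 -0.2911  0.01  ] z.048 [ 0.9046 -0.2858  0.048 ]
B [572.1 209.1] 78.5 [ 0.4668 -0.8525  0.01  ] z.048 [ 0.4622 -0.8322  0.048 ]
B [352.7 138.6] 27.0 [ 0.6881 -0.2081  0.01  ] z.048 [ 0.6776 -0.205   0.048 ]
B [470.3  63.4] 20.5 [ 0.9245 -0.5776  0.01  ] z.048 [ 0.9077 -0.5646  0.048 ]
```

View pics/c3.png

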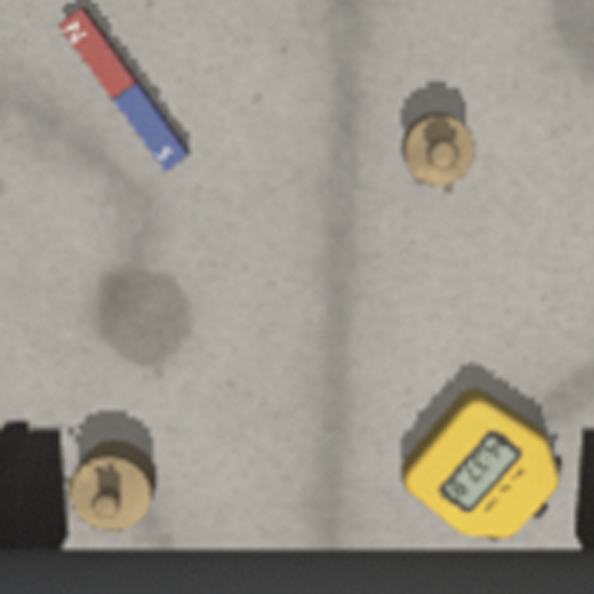

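Measurements agree across views to about 2 mm. The tray yaw is about 6.2°, and the clock's buttons lie along its x, so I grip it across the text direction. Now the masses.

```bash
cat > pp.py <<'E'
from h import *
YAW=np.radians(6.2); BX=np.array([np.cos(YAW),np.sin(YAW)]); BY=np.array([-BX[1],BX[0]])
SQ=np.array([.4874,.0225]); SR=np.array([.4743,.1449]); LR=np.array([.6024,.1588]); FM=LR+SR-SQ
HOV=.19
def ok(p,a): return r.ik([*p,HOV],quat(a)) is not None and r.ik([*p,.05],quat(a)) is not None
def pick(p,a,h,op,force):
    r.command_gripper(op,force); r.move_to([*p,HOV],quat(a)); r.move_linear([*p,.04],rate=.2); r.move_linear([*p,h],rate=.08,threshold=15)
    r.command_gripper(0.0,force); w=r.get_width(); r.move_linear([*p,HOV],rate=.2)
    print("grip",round(w,4),round(r.get_width(),4),"F",r.get_finger_force(),"t",r.get_t()); return r.get_width()
def place(p,a,z,op):
    r.move_to([*p,HOV],quat(a)); r.move_linear([*p,z+.02],rate=.2)
    hit=r.move_linear([*p,z],rate=.04,threshold=6)
    print("hit",hit,"z",r.get_position()[2]-z); r.command_gripper(op); r.move_linear([*p,HOV],rate=.2); print("t",r.get_t())
def pp(p,a,q,b,h,fl,op,force,rel,exp):
    for d in (0,np.pi,-np.pi):
        if ok(p,a+d) and ok(q,b+d): break
    else: print("no ik"); return
    if pick(p,a+d,h,op,force)<exp-.006: print("MISSED"); return
    place(q,b+d,fl+h+.0005,rel)
E
python3 - <<'E'
from pp import *
pp(np.array([.5973,-.3464]),YAW+np.pi/2,LR,YAW+np.pi/2,.010,.035,.07,35,.055,.038)
pp(np.array([.4393,-.1986]),YAW,SR,YAW,.0095,.035,.06,35,.047,.030)
E
```

```text
grip 0.0361 0.0363 F 34.99973734491505 t 9.1083
hit True z -0.0003949908208853922
t 13.7833
grip 0.0279 0.0279 F 34.99980896303896 t 18.8083
hit True z -0.0004303051744617842
t 22.9667
```

```bash
python3 - <<'E'
from pp import *
import pickle
m,im=pickle.load(open("wl.pkl","rb")); H=hsv(im)
w=np.zeros(im.shape[:2],bool); w[105:165,230:285]=1
M=w&(H[...,1]>90)&((H[...,0]<10)|(H[...,0]>170)|(abs(H[...,0]-113)<14))&(H[...,2]>60)
c=blobs(im,M)[0]; P=onz(m,c[:,0],.010)[:,:2].astype(np.float32); rc=cv2.minAreaRect(P*1000); print("mag",rc)
box=cv2.boxPoints(rc); e=box[1]-box[0]; f=box[2]-box[1]; e=e if np.hypot(*e)>np.hypot(*f) else f
ya=np.arctan2(e[1],e[0]); 
if np.cos(ya-np.radians(-147.5))<0: ya+=np.pi
print("red dir",np.degrees(ya))
Y=(abs(H[...,0]-26)<6)&(H[...,1]>130)&(H[...,2]>90); Y[:,:300]=0; Y[:,420:]=0; Y[262:]=Y[262:]
c=[c for c in blobs(im,Y,200)][0]; P=onz(m,c[:,0],.012)[:,:2].astype(np.float32); rk=cv2.minAreaRect(P*1000); print("clock",rk)
mp=np.array(rc[0])/1000; tgt=FM+.025*BX
d=YAW-np.pi/2-ya   # rotate so red points to -block y
pp(mp,ya+np.pi/2,tgt,ya+np.pi/2+(d+np.pi)%(2*np.pi)-np.pi,.0045,.038,.035,20,.020,.012)
im=r.camera("top"); save(cv2.resize(im[125:250,150:310],None,fx=4.5,fy=4.5,interpolation=cv2.INTER_CUBIC),"c4")
E
```

```text
mag ((410.8935852050781, -334.706787109375), (64.9821548461914, 12.017816543579102), 34.29133987426758)
red dir 214.29132
clock ((589.4456787109375, -171.6712188720703), (62.6788444519043, 60.77718734741211), 49.62261962890625)
grip 0.012 0.012 F 20.00002294778824 t 28.4
hit True z -0.0002701745586505544
t 33.4167
```

View pics/c4.png

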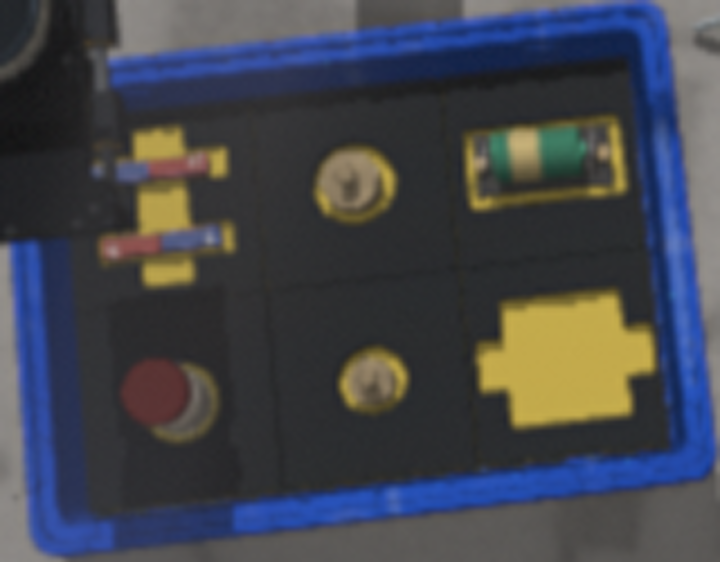

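The masses sit in their round cut-outs at crop (352,182) and (373,380). The loose magnet is in the far slot at about (152,168), red to the right, opposite to the packed one. It is a few mm towards +y but within the slot. Now the clock.

```bash
python3 - <<'E'
from pp import *
pp(np.array([.5895,-.172]),np.radians(140),SQ,YAW+np.pi/2,.006,.035,.085,25,.074,.062)
import pickle
r.move_to([.50,.15,.30],quat(np.pi/2)); r.wait(.2)
m=r.camera_model("wrist"); im=r.camera("wrist"); pickle.dump((m,im),open("w2.pkl","wb"))
save(cv2.resize(im[60:300,120:490],(740,480),interpolation=cv2.INTER_CUBIC),"c5")
E
```

```text
grip 0.0598 0.0596 F 24.966343480919022 t 39.8583
hit True z -0.00031644565213200665
t 43.6
```

View pics/c5.png

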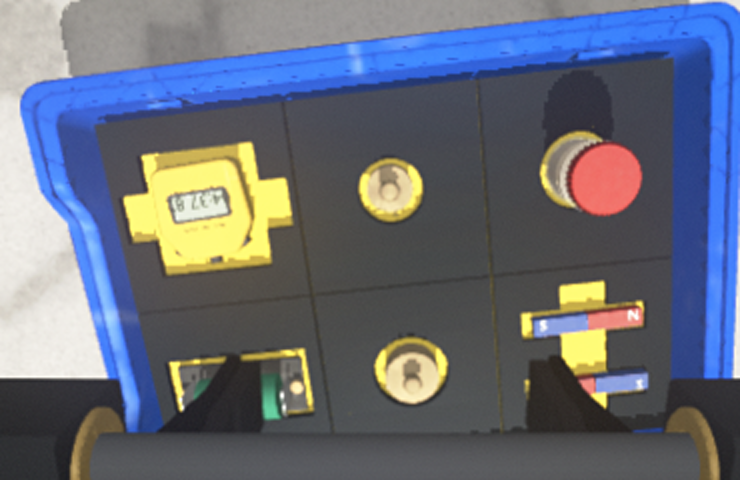

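The clock lies face up in its cut-out at crop (205,205), and both masses are seated. The loose magnet at (610,385) is partly hidden by a finger, so I'll take a close look at it.

```bash
python3 - <<'E'
from pp import *
r.move_to([.68,.28,.24],quat(np.pi/2)); r.wait(.2)
m=r.camera_model("wrist"); im=r.camera("wrist")
E=np.array(m['extrinsics']); p=E@np.r_[FM,.043,1]; u=int(m['cx']+m['fx']*p[0]/p[2]); v=int(m['cy']+m['fy']*p[1]/p[2]); print(u,v)
y0=max(0,v-80);x0=max(0,u-100); print(x0,y0); save(cv2.resize(im[y0:y0+150,x0:x0+200],(800,600),interpolation=cv2.INTER_CUBIC),"c6")
H=hsv(im); w=np.zeros(im.shape[:2],bool); w[y0:y0+150,x0:x0+200]=1
for k,M in(("R",(H[...,0]<8)|(H[...,0]>172)),("B",abs(H[...,0]-113)<14)):
    for c in blobs(im,M&w&(H[...,1]>90)&(H[...,2]>60),60)[:4]:
        P=onz(m,c[:,0],.048)[:,:2]-FM; Q=np.c_[P@BX,P@BY]*1000; print(k,cv2.contourArea(c),Q.min(0).round(1),Q.max(0).round(1))
E
```

```text
318 99
218 19
R 331.5 [-30.7   2.8] [-18.5  39.1]
R 255.5 [ 17.6 -30. ] [28.5  6. ]
B 5956.5 [-71.5 -98.5] [84.3 97.3]
B 282.0 [-30. -34.] [-18.2   1.3]
B 214.0 [18.   7.9] [28.5 39.6]
```

View pics/c6.png

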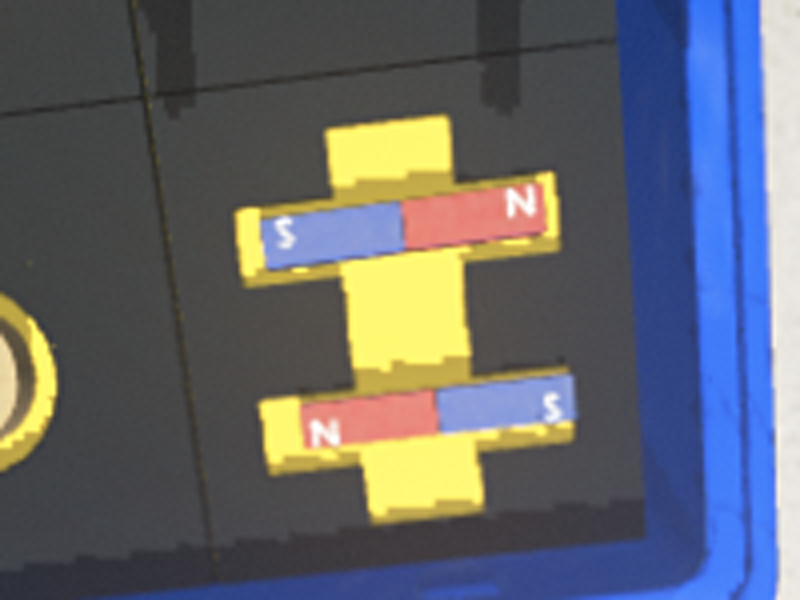

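The poles are right, but the loose magnet sits about 6 mm too far towards +y, against the slot end at crop (573,395). I'll regrip it and shift it 5.5 mm back.

```bash
python3 - <<'E'
from pp import *
t=FM+.025*BX-.001*BX; h=.0056
a=min((YAW,YAW+np.pi,YAW-np.pi),key=lambda a:9 if r.ik([*t,.06],quat(a)) is None else abs(r.ik([*t,.06],quat(a))[6]))
p=t+.004*BY; q=t-.0015*BY
r.command_gripper(.022,15); r.move_to([*p,HOV],quat(a)); r.move_linear([*p,.06],rate=.2); print(r.move_linear([*p,.038+h],rate=.04,threshold=8),r.get_position()[2]-.038-h)
r.command_gripper(0,15); print(r.get_width()); r.move_linear([*p,.055],rate=.1); r.move_linear([*q,.055],rate=.05)
print(r.move_linear([*q,.038+h],rate=.03,threshold=6),r.get_position()[2]-.038-h)
r.command_gripper(.022); r.move_linear([*q,HOV],rate=.2)
r.move_to([.68,.28,.24],quat(np.pi/2)); r.wait(.2)
im=r.camera("wrist"); save(cv2.resize(im[19:169,218:418],(800,600),interpolation=cv2.INTER_CUBIC),"c7"); print(r.get_t())
E
```

```text
False -0.0001789116875167687
0.012251342061870372
True 0.00018829294134907557
53.6667
```

View pics/c7.png

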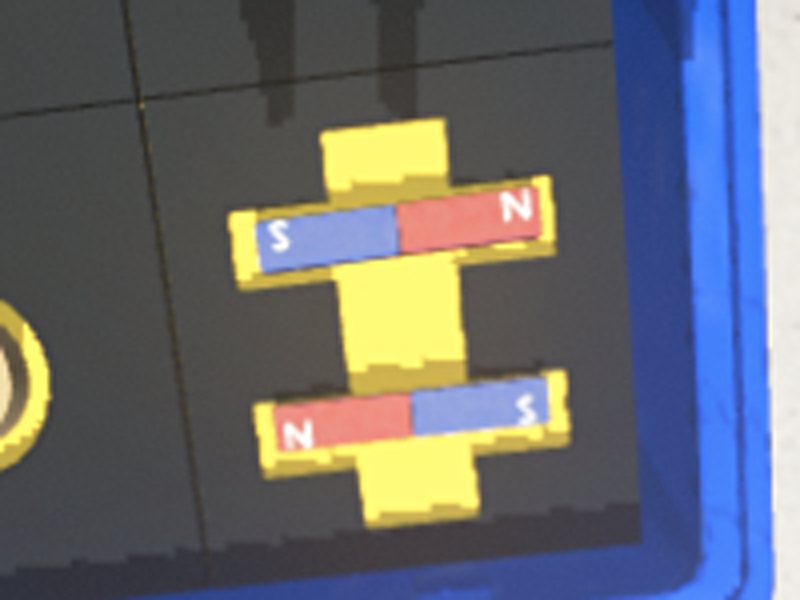

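The magnet is now centred in its slot at crop (412,415), with red opposite the packed one's blue. The packed magnet has not moved. Handing in.

```bash
python3 -c "
from workcell import r
print(r.finish_job())"
```

```text
the job is handed in; nothing more can be done
None
```

I packed both masses, the stop clock and the loose magnet into their cut-outs, with the magnet's red end next to the packed one's blue, and handed in the job at about 54 s of the 109 s allowed; the hand-in returned no verdict.

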